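Click the filter cartridge into the leaning dock

TASK

Slide the metal shutter fully open to uncover the slot in the leaning dock, then take the tall filter cartridge out of the stand and push it into the slot, past the sprung ball in the side, until it clicks and its collar lies flush on the rim; let go of it. Leave the short blank in its stand, and do not knock over the amber bottle or the beaker.

Things in the scene. Friction and masses are not known exactly. Their poses are not given: they have to be found in the camera images.
- dock: Fixed grey dock with a head (face 60 x 172 mm) leaning to its front, -x (robot's side). Origin: on the bench below the slot's mouth; z up. Foot spans x -60 to +90, y -60 to +140 mm. Rails 6 mm high stand on the face at slot x = +-26 to 30 mm along all of it (slot y -44 to +126 mm). Highest part is the shutter's tab, 140 mm up.
- slot: Slot in the dock's sloping face. Origin: middle of its mouth, in the rim's plane, 112 mm above the bench. z points out of it, up and leaning 0.43 rad (24.6 deg) to the dock's front; push in along -z. x runs across the short side, away from the robot and up; y is level, along the long side. 27 (x) by 62 mm (y) inside, over 85 mm deep; mouth flared to 35 x 70 mm in the top 6 mm.
- shutter (a joint): Flat metal shutter, 46 x 76 mm, its top 4.5 mm above the rim; slides along slot +y. 0 = over the mouth, 0.085 m = end stop, fully open. Drags with about 1.5 N and stays where it is left. Starts closed or up to 20 mm open.
- shutter_tab (a point): Middle of the top edge of the shutter's upright tab, which is 30 mm long (slot x), 8 mm thick (slot y), and rises 25 mm from the plate, to 29.5 mm above the rim along slot z. It stands 20 mm to slot +y of the plate's middle.
- detent (a joint): Sprung steel ball, 16 mm across, in the slot's -y wall, 30 mm below the rim, standing 6 mm out. 0 = out, up to 0.0075 m as it is pressed back (spring 7 N at 0, 14 N at 4 mm). The cartridge meets it about 35 mm in and must be pushed on past it, with up to about 20 N; at the end the ball springs out into the groove (under 0.001 m): the click.
- cartridge: Tall white cartridge, 128 mm high, upright in one pocket; loose, about 0.15 kg. Origin: middle of underside; z up. Body 24 (x) x 60 (y) x 80 mm, grooved 6 mm deep on both narrow sides at 51 mm height, so it fits either way round; collar 46 x 78 mm at 80 to 88 mm; grey grip fin 14 (x) x 44 mm (y) at 88 to 128 mm. Home: collar on the rim, origin 80 mm below slot's along slot z, y along slot y.
- blank: Short white blank, 93 mm high with the same collar and grip fin but a body only 45 mm high and no grooves; origin in the middle of its underside; stands in the other pocket. To be left there.
- stand: Fixed dark stand, 60 x 190 mm plate with two pockets 50 mm either side of its middle along its y. Origin: middle of its underside. Pockets are 28 x 64 mm inside, floor 8 mm and walls' top 31 mm above the bench.
- amber: Amber bottle, 58 mm diameter, 115 mm high, on the bench; origin in the middle of its underside. Bystander.
- beaker: Clear beaker, 73 mm diameter, 94 mm high, on the bench; origin in the middle of its underside. Bystander.
Not all that is in view belongs to the job. Leave any green or turquoise look-alike of the blank alone.

How it is judged:
On the way, in this order (a step that is already met when the one before it is completed fails the run):
1. the shutter is slid fully open (value of joint shutter above 0.076 m), for 0.2 s.
2. the cartridge is home in the slot with the ball sprung out into its groove (z of cartridge in the frame of slot below -0.0775 m and distance between cartridge and slot below 0.084 m and angle between the z axis of cartridge and the z axis of slot, either way round below 0.07 rad and value of joint detent below 0.002 m), for 0.2 s.
At the end, for the whole second after the job is handed in: The shutter is open by more than 76 mm of its 85; the cartridge is at rest in the slot, its collar within 2.5 mm of the rim and its axis within 0.07 rad of the slot's, with the ball out in its groove (pressed back less than 2 mm); the blank still stands in its pocket, within 30 mm of where it was (all of step 2 and value of joint shutter above 0.076 m and linear speed of cartridge below 0.02 m/s and distance of blank from where it was at the start of the episode below 0.03 m and angle between blank's own z axis and vertical below 0.3 rad); the robot touches nothing.
It fails at once if the blank is taken out of its pocket or carried off (distance of blank from where it was at the start of the episode above 0.03 m).
It fails at once if the amber bottle is knocked over (angle between amber's own z axis and vertical above 0.5 rad).
It fails at once if the beaker is knocked over (angle between beaker's own z axis and vertical above 0.5 rad).
It also fails if it takes over 53 s, if anything falls off the work surface, if the arm or the gripper's body presses on something with over 40 N, if the wrist force passes 120 N, or if a joint passes its speed limit or range.

ROBOT

A 6-joint arm with a two-finger parallel gripper is mounted at the origin on a cart in front of the work surface, level with it; the furniture and walls round the work are solid. World frame = base frame: x ahead of the robot, y to its left, z up, the work surface at z = 0. Lengths are in m, angles in rad, forces in N, time in s.
With the tool pointing down it reaches from about 0.35 to 0.875 m from the base axis. Payload 4.2 kg.
Tool frame: the origin (TCP) lies at the very end of the fingers, on their centre line; the grasp point (between the pads) lies 19 mm behind it; z points along the fingers, y is the line along which they close (so a half turn about z gives the same grasp; the last joint's range is limited). The gripper opens to 85 mm and grips with 20 to 120 N. Pads are 22 mm wide; open, the fingers measure 114 mm over their backs; the gripper's body (76 mm by 85 mm) begins 54 mm behind the grasp point. The pads swing forward as they close: fully open they stand 13 mm farther back than shut.
Start: joints at [-0.955, 0.385, 0.008, 0, -1.194, -0.259], TCP at [0.218, -0.586, 0.231] pointing down, gripper open.
Joint ranges: [-3.14, 3.14], [-1.21, 2.06], [-1.07, 1.41], [-3.16, 2.05], [-2.99, -0.16], [-3.1, 3.1]. Speed limits (rad/s): [2.79, 2.79, 3.14, 3.14, 3.14, 3.14].

INTERFACE

Orientations are given as a unit quaternion [x, y, z, w].
In Python, from plant import * gives the robot as it stands. The module is installed in compiled form; this text tells all that it offers.
- The arm moves only by the tool jog_arm, never from a script. Its argument "plan" is a list of rows, each a list of 2 entries, a list of its own where there are three numbers: the shift along the tool's x, y, z as a fraction of full scale, then the turn, a rotation vector about the tool's x, y, z as a fraction of full scale. In form: [[[tx, ty, tz], [rx, ry, rz]], ...]. A call has 1 to 12 rows; each row shifts and turns the commanded pose from where the row before left it, along the tool's axes as they then stand; what a row does not reach is not made up. Full scale, the value 1, is 200 mm for a shift and 60 degrees for a turn. A row lasts 1/12 s, in which the tool goes at most 41.7 mm and 7.16 degrees, less where a joint would pass 70% of its speed; a pose out of reach is approached as far as the arm can. A call with a number of a shift or a turn outside -1 to 1 is refused whole. A call with a gripper value outside its range is refused whole. "hand" is the opening, from -1 (shut) to 1 (fully open), so that 0 is half open, set as the call begins (left out, the last holds). The fingers move at their own pace and stop on an object; the grip force is fixed at half the most. Time passes only in rows, so rows that do not move let the fingers close. It gives the time, the measured TCP pose, the force, the opening and the grip force at its end, in the units of the state.
- read_state(): the state, without advancing time (a new reading comes with each control period).
- camera(name): name is "side" or "top" or "wrist"; returns (picture, depth): 400x640x3 uint8, red, green, blue; 400x640 float32, m along the optical axis (not along the pixel's ray), 0 where there is no reading.
- calibration(name): a dict with "camera_matrix" (3x3 intrinsics, pixels), "position" and "orientation" of the camera in the world. Camera axes: x right, y down, z forward; pixel columns grow to the right and rows downward; lengths in m; the calibration is good to about 2 mm. A picture is of the moment at which its call begins: read the wrist's pose just before it. calibration takes no time and is no camera call; for the wrist camera it gives the pose at the moment of the call.
- finish_job(): hands the job in; it is judged then, once.
The state is a dict: "clock": time; "q": joint angles; "dq": joint speeds; "tau": joint torques, N m; "position": TCP position; "eef_rot": TCP orientation; "force": force on the tool from outside, world axes, zero at the start; "ft_torque": the same for the moment, N m; "opening": finger opening in m; "gripper_force": force on a finger pad.
Only numpy, scipy, OpenCV 4.12 (cv2) and the standard library are available. Lean on these libraries where they do the work, as an engineer would, in place of code of your own. Each camera call takes 0.05 s, during which the arm holds its last target. There are 200 camera calls.

## Working session

There is one attempt and no reset: what is moved stays moved. The work goes in short steps, Python scripts to look and compute and a tool call to move; the robot and the scene stay as the last step left them, time stands still between calls to the robot, and variables do not carry over. Pictures are saved under pics/ and viewed, at most 10 in all, crops included, and the job is handed in when it is done.

Besides the shell and the picture viewer there is one more tool, called after "Emit:" in YAML: its name, and indented under it one key for each argument. jog_arm: Moves the arm, as the interface text tells. Shift numbers are shares of 200 mm and turn numbers shares of 60 degrees, none past 1 either way. Its arguments: {"type":"object","properties":{"plan":{"type":"array"},"hand":{"type":"number"}},"required":["plan"]}

```bash
mkdir -p pics
cat > h.py <<'E'
from plant import *
import numpy as np, cv2
from scipy.spatial.transform import Rotation as R
def snap(n):
    c=calibration(n); p,d=camera(n); return c,p,d
def pts(c,d):
    K=np.array(c['camera_matrix']); v,u=np.mgrid[0:400,0:640]
    P=np.stack([(u-K[0,2])/K[0,0]*d,(v-K[1,2])/K[1,1]*d,d],-1)
    o=c['orientation']; o=np.array(o)
    Rm=R.from_quat(o).as_matrix() if o.size==4 else o
    return P@Rm.T+np.array(c['position'])
E
python3 - <<'E'
from h import *
ims=[]
for n in ['side','top']:
    c,p,d=snap(n); np.savez(n+'.npz',p=p,d=d,W=pts(c,d)); print(n,c)
    cv2.imwrite(f'pics/{n}0.png',p[:,:,::-1])
s=read_state(); print(s['clock'],s['position'],s['eef_rot'],s['opening'])
E
```

```text
side {'camera_matrix': array([[510.64877149,   0.        , 315.40523015],
       [  0.        , 510.64877149, 197.62470065],
       [  0.        ,   0.        ,   1.        ]]), 'position': array([0.62761319, 0.77002772, 1.29425682]), 'orientation': array([ 0.02148379,  0.9304517 , -0.36529099, -0.01898874])}
top {'camera_matrix': array([[400.52989291,   0.        , 320.28116646],
       [  0.        , 400.52989291, 197.5552656 ],
       [  0.        ,   0.        ,   1.        ]]), 'position': array([ 0.46969072, -0.29859997,  1.47381841]), 'orientation': array([ 0.71309337, -0.70015835,  0.02550388, -0.02501378])}
0.1 [ 0.2181338  -0.58514289  0.23032522] [-1.77381934e-01  9.84141607e-01  9.48041980e-04 -2.21464580e-04] 0.08535166387233303
```

View pics/side0.png

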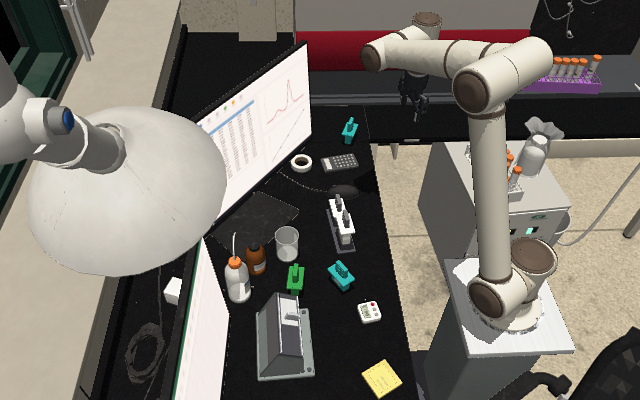

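View pics/top0.png

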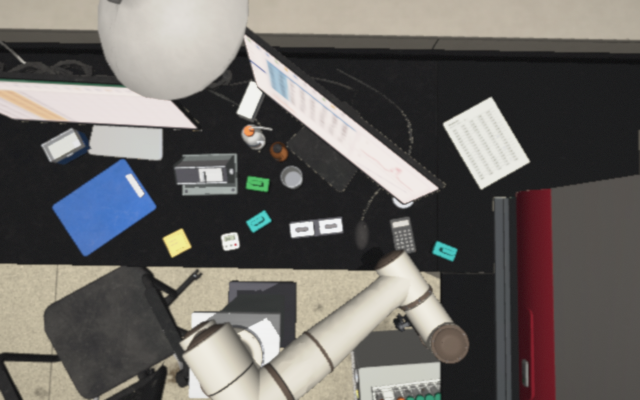

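Side view: stand at about (340,225) with two white items, dock at (285,340), amber (256,260), beaker (287,243). Green/turquoise look-alikes are at (295,278), (341,274) and (350,130). Top view: dock (205,173), stand (316,228). Next I enlarge these and measure from depth.

Run:
```python
from h import *
S=np.load('side.npz');T=np.load('top.npz')
a=cv2.resize(S['p'][185:255,315:365],None,fx=6,fy=6,interpolation=2)[:420,:300]
b=cv2.resize(T['p'][140:210,165:265],None,fx=4.8,fy=6,interpolation=2)
cv2.imwrite('pics/c1.png',np.hstack([a,b])[:,:,::-1])
def rep(n,D,m,hs):
    W=D['W'];ok=m&(D['d']>0)
    for lo,hi in hs:
        q=ok&(W[...,2]>lo)&(W[...,2]<hi)
        k,l,st,ce=cv2.connectedComponentsWithStats(q.astype(np.uint8))
        for i in range(1,k):
            if st[i,4]>=8:
                w=W[l==i]; r=cv2.minAreaRect((w[:,:2]*1000).astype(np.float32))
                print(n,lo,hi,'px',ce[i].round(0),'n',st[i,4],'med',np.median(w,0).round(4),'rect',np.round(r[0],1),np.round(r[1],1),round(r[2],1))
for n,D,box in [('top',T,(205,250,280,350)),('side',S,(185,255,320,365))]:
    m=np.zeros((400,640),bool); m[box[0]:box[1],box[2]:box[3]]=1
    rep(n,D,m,[(.004,.016),(.055,.066),(.086,.092),(.094,.108),(.09,.105),(.115,.145)])
for n,D,box in [('top',T,(145,205,165,245)),('side',S,(285,385,250,320))]:
    m=np.zeros((400,640),bool); m[box[0]:box[1],box[2]:box[3]]=1
    rep(n,D,m,[(.004,.03),(.125,.15)])
    h=D['W'][m][:,2]; print(np.histogram(h,bins=np.arange(0,.16,.01)))
for n,D,box in [('top',T,(135,195,265,310)),('side',S,(220,275,240,300))]:
    m=np.zeros((400,640),bool); m[box[0]:box[1],box[2]:box[3]]=1
    rep(n,D,m,[(.01,.08),(.08,.13)])
```

```text
top 0.004 0.016 px [304. 208.] n 18 med [ 0.5371 -0.2415  0.0057] rect [ 533.5 -237.9] [25.8 18.5] 1.3
top 0.004 0.016 px [314. 224.] n 371 med [ 0.4839 -0.2818  0.0065] rect [ 485.  -282.8] [122.4 222.5] 27.5
top 0.004 0.016 px [346. 207.] n 14 med [ 0.5417 -0.3954  0.0062] rect [ 541.3 -391.7] [12.5 26.7] 15.2
top 0.004 0.016 px [289. 209.] n 14 med [ 0.5342 -0.1812  0.0055] rect [ 533.2 -186.7] [16.3 28.3] 34.8
top 0.004 0.016 px [314. 208.] n 8 med [ 0.536  -0.2763  0.0052] rect [ 535.9 -276.3] [16.2  6.4] 64.2
top 0.004 0.016 px [281. 215.] n 8 med [ 0.5082 -0.1558  0.0051] rect [ 508. -156.] [10.4 10.4] 46.3
top 0.004 0.016 px [344. 223.] n 9 med [ 0.4829 -0.3835  0.0054] rect [ 482.1 -386.2] [15.5  8.1] 46.0
top 0.004 0.016 px [336. 233.] n 59 med [ 0.4459 -0.3619  0.007 ] rect [ 440.6 -358.5] [32.5 97.4] 16.9
top 0.004 0.016 px [286. 238.] n 10 med [ 0.4263 -0.1744  0.0049] rect [ 424.6 -176.3] [ 7.3 14.8] 1.1
top 0.004 0.016 px [331. 240.] n 11 med [ 0.4203 -0.3371  0.0055] rect [ 422.2 -342.4] [18.3 18.1] 1.4
top 0.004 0.016 px [321. 244.] n 10 med [ 0.4051 -0.3026  0.0054]
[... 5892 characters left out ...]
 px [256. 265.] n 267 med [ 0.7303 -0.1204  0.0454] rect [ 742.5 -135.2] [43.  71.2] 75.0
side 0.01 0.08 px [290. 270.] n 36 med [ 0.6309 -0.0945  0.0513] rect [630.  -93.9] [33.4 11. ] 82.4
side 0.01 0.08 px [299. 271.] n 13 med [ 0.6051 -0.0829  0.0527] rect [605.2 -89.1] [33.1  2.7] 82.4
side 0.08 0.13 px [286. 235.] n 162 med [ 0.6391 -0.2059  0.0877] rect [ 640.3 -195.4] [72.7 71. ] 40.5
side 0.08 0.13 px [255. 251.] n 267 med [ 0.7325 -0.1339  0.0953] rect [ 733.6 -136.8] [55.5 46.2] 2.5
side 0.08 0.13 px [295. 269.] n 64 med [ 0.6163 -0.0731  0.0909] rect [616.2 -70.6] [41.7 15.2] 83.8
side 0.08 0.13 px [245. 271.] n 41 med [ 0.7525 -0.048   0.1246] rect [754.1 -49.5] [35.5 12.6] 71.7
```

View pics/c1.png

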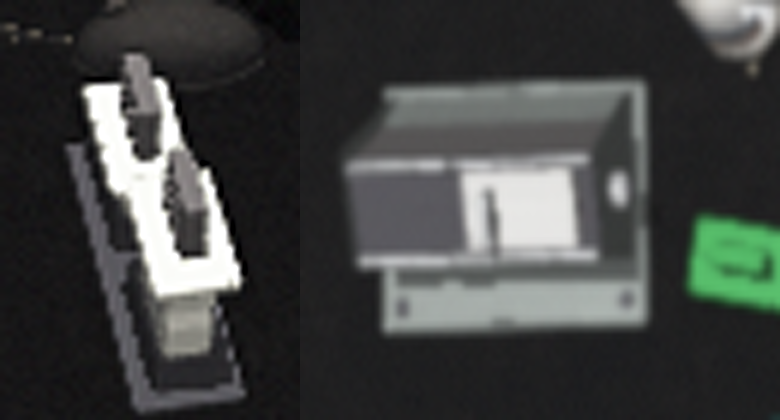

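The crop settles which item is which. There are two white ones: A, top px (302,229), with fin top at z≈0.136 m (8+128 mm), is the tall cartridge. B, (330,226), with collar at 0.061 m, is the short blank. The green (258,184) and turquoise ones are decoys. The shutter (white plate) covers most of the mouth, and the dock's yaw is small. I'll refine the dock pose now.

Run:
```python
from h import *
for n,box in [('top',(145,205,168,243)),('side',(285,385,250,320))]:
    D=np.load(n+'.npz');W=D['W'];p=D['p'].astype(int)
    m=np.zeros((400,640),bool); m[box[0]:box[1],box[2]:box[3]]=1
    m&=D['d']>0
    g=p.mean(-1)
    q=m&(W[...,2]>.004)&(W[...,2]<.03)&(g>85)&(W[...,1]>.02)&(W[...,1]<.25)
    k,l,st,ce=cv2.connectedComponentsWithStats(q.astype(np.uint8)); i=1+st[1:,4].argmax()
    w=W[l==i]; print(n,'foot',st[i,4],np.median(w[:,2]),cv2.minAreaRect((w[:,:2]*1000).astype(np.float32)))
    print(np.percentile(w[:,:2],[1,99],axis=0).round(4))
    # face plane
    q=m&(W[...,2]>.09)&(W[...,2]<.135)&(W[...,1]>.125)&(W[...,1]<.19)&(g<125)
    X=W[q]; 
    for _ in range(5):
        c=X.mean(0);nv=np.linalg.svd(X-c)[2][2];nv*=np.sign(nv[2]);r=(X-c)@nv;X=X[abs(r)<max(.0015,2*r.std())]
    print('face',len(X),c.round(4),nv.round(3),r.std(),'tilt',np.arccos(nv[2]),'yaw',np.degrees(np.arctan2(-nv[1],-nv[0])))
    q=m&(W[...,2]>.085)&(W[...,2]<.15)&(g>170)   # shutter
    X=W[q]; print('white',len(X), cv2.minAreaRect((X[:,:2]*1000).astype(np.float32)),np.percentile(X,[2,98],axis=0).round(4))
    # all head points
    q=m&(W[...,2]>.085)&(W[...,1]<.21)
    # local coordinates along face
    ex=np.array([np.cos(.43),0,np.sin(.43)]);ez=np.array([-np.sin(.43),0,np.cos(.43)])
    X=W[q]; L=np.stack([X@ex,X[:,1],X@ez],-1)
    pl=np.median(L[:,2]); print('plane off',pl)
    t=L[L[:,2]>pl+.014]; print('tab',len(t),t.mean(0).round(4),t.min(0).round(4),t.max(0).round(4))
    f=L[abs(L[:,2]-pl)<.009]; print('head',cv2.minAreaRect((f[:,:2]*1000).astype(np.float32)),np.percentile(f,[1,99],axis=0).round(4))
```

```text
top foot 566 0.01777154395135172 ((599.0661010742188, 115.4201889038086), (41.47880172729492, 191.10891723632812), 2.5089664459228516)
[[0.578  0.0227]
 [0.6209 0.2028]]
face 242 [0.6375 0.1579 0.1142] [-0.386  0.001  0.923] 0.0024051176830339432 tilt 0.39614529705569196 yaw -0.21543265447659415
white 336 ((637.724853515625, 94.12386322021484), (52.535255432128906, 172.8483123779297), 2.6724531650543213) [[0.6091 0.025  0.0996]
 [0.6613 0.1602 0.1412]]
plane off -0.16203635302857008
tab 33 [ 0.6296  0.0949 -0.1375] [ 0.613   0.0916 -0.1477] [ 0.6451  0.0997 -0.1299]
head ((627.71826171875, 109.35055541992188), (67.62196350097656, 187.80746459960938), 2.082385778427124) [[ 0.5979  0.0175 -0.1702]
 [ 0.6613  0.2011 -0.1539]]
side foot 1138 0.01499506679555973 ((652.5900268554688, 115.11190032958984), (148.49374389648438, 194.70411682128906), 2.583282232284546)
[[0.577  0.0228]
 [0.7292 0.2132]]
face 452 [0.6365 0.1581 0.111 ] [-0.395 -0.022  0.918] 0.0022948818976826772 tilt 0.40702087908515766 yaw 3.199410375346014
white 482 ((635.6198120117188, 112.18020629882812), (55.19990921020508, 166.89834594726562), 2.1753323078155518) [[0.6075 0.0413 0.1019]
 [0.6642 0.184  0.1394]]
plane off -0.16474679863391295
tab 63 [ 0.6284  0.1008 -0.1403] [ 0.6129  0.0942 -0.1507] [ 0.6418  0.1049 -0.1322]
head ((627.9865112304688, 112.16079711914062), (68.00606536865234, 189.198486328125), 2.753540277481079) [[ 0.5942  0.0206 -0.1728]
 [ 0.659   0.2049 -0.1566]]
```

Emit:
jog_arm:
  hand: -1
  plan:
    - [[0,0,0],[0,0,-0.1]]
    - [[0,0,0],[0,0,-0.1]]
    - [[0,0,0],[0,0,-0.1]]
    - [[0,0,0],[0,0,-0.1]]
    - [[0,0,0],[0,0,-0.1]]
    - [[0,0,0],[0,0,-0.1]]
    - [[0,0,0],[0,0,-0.1]]
    - [[0,0,0],[0,0,-0.1]]
    - [[0,0,0],[0,0,-0.1]]
    - [[0,0,0],[0,0,-0.1]]
    - [[0,0,0],[0,0,-0.1]]
    - [[0,0,0],[0,0,-0.1]]

```text
clock: 1.1
position: [0.2182, -0.5853, 0.2307]
eef_rot: [0.724, -0.69, -0.001, -0.0]
force: [0.2, -1.1, -1.0]
opening: -0.0002
gripper_force: 0.0
```

```bash
cat >> h.py <<'E'
def go(pos,yaw,tilt,s=None):
    """tool-frame shift (of 200 mm) and turn (of 60 deg) to TCP pos, with tool y at yaw+180 deg, leaning tilt rad"""
    s=s or read_state()
    A=R.from_quat(s['eef_rot']); 
    B=R.from_euler('z',yaw,degrees=True)*R.from_matrix(np.array([[0,-1,0],[-1,0,0],[0,0,-1.]]).T)*R.from_euler('x',tilt)
    t=A.inv().apply(np.array(pos)-s['position'])/.2; r=(A.inv()*B).as_rotvec()/np.radians(60)
    print('t',round(s['clock'],2),'pos',np.round(s['position'],4),'F',np.round(s['force'],1),'op',round(s['opening'],4),'SHIFT',t.round(3),'rows',round(np.linalg.norm(t)*200/41.7,1),'TURN',r.round(3))
E
python3 - <<'E'
from h import *
go([.50,.045,.28],2.5,0); go([.50,.045,.28],2.5,.43)
print(np.round(read_state()['q'],3))
E
```

```text
t 1.1 pos [ 0.2182 -0.5853  0.2307] F [ 0.2 -1.1 -1. ] op -0.0002 SHIFT [-3.081 -1.558 -0.244] rows 16.6 TURN [0.    0.001 0.004]
t 1.1 pos [ 0.2182 -0.5853  0.2307] F [ 0.2 -1.1 -1. ] op -0.0002 SHIFT [-3.081 -1.558 -0.244] rows 16.6 TURN [0.411 0.002 0.004]
[-0.955  0.385  0.007 -0.    -1.194  1.003]
```

Emit:
jog_arm:
  plan:
    - [[-0.17,-0.087,-0.02],[0,0,0]]
    - [[-0.17,-0.087,-0.02],[0,0,0]]
    - [[-0.17,-0.087,-0.02],[0,0,0]]
    - [[-0.17,-0.087,-0.02],[0,0,0]]
    - [[-0.17,-0.087,-0.02],[0,0,0]]
    - [[-0.17,-0.087,-0.02],[0,0,0]]
    - [[-0.17,-0.087,-0.02],[0,0,0]]
    - [[-0.17,-0.087,-0.02],[0,0,0]]
    - [[-0.17,-0.087,-0.02],[0,0,0]]
    - [[-0.17,-0.087,-0.02],[0,0,0]]
    - [[-0.17,-0.087,-0.02],[0,0,0]]
    - [[-0.17,-0.087,-0.02],[0,0,0]]

```text
clock: 2.1
position: [0.4095, -0.1672, 0.2794]
eef_rot: [0.722, -0.692, -0.0, -0.0]
force: [0.3, -1.5, -0.3]
opening: -0.0005
gripper_force: 0.0
```

Emit:
jog_arm:
  plan:
    - [[-0.17,-0.087,0],[0,0,0]]
    - [[-0.17,-0.087,0],[0,0,0]]
    - [[-0.17,-0.087,0],[0,0,0]]
    - [[-0.17,-0.087,0],[0,0,0]]
    - [[-0.17,-0.087,0],[0,0,0]]
    - [[-0.17,-0.087,0],[0,0,0]]
    - [[0,0,0],[0.1,0,0]]
    - [[0,0,0],[0.1,0,0]]
    - [[0,0,0],[0.1,0,0]]
    - [[0,0,0],[0.11,0,0]]
    - [[0,0,0],[0,0,0]]

```text
clock: 3.02
position: [0.4956, 0.0351, 0.2705]
eef_rot: [0.707, -0.676, 0.145, -0.147]
force: [-3.3, -2.4, -4.4]
opening: -0.0001
gripper_force: 0.0
```

Run:
```python
from h import *
s=read_state(); print(np.round(s['q'],3))
go([.62,.06,.2],2.5,.43)
c,p,d=snap('wrist'); W=pts(c,d); np.savez('w1.npz',p=p,d=d,W=W)
cv2.imwrite('pics/w1.png',p[:,:,::-1])
```

```text
[ 0.501 -0.07  -0.623  0.302 -0.665 -0.662]
t 3.02 pos [0.4956 0.0351 0.2705] F [-3.3 -2.4 -4.4] op -0.0001 SHIFT [-0.1   -0.431  0.575] rows 3.5 TURN [ 0.014 -0.005  0.002]
```

View pics/w1.png

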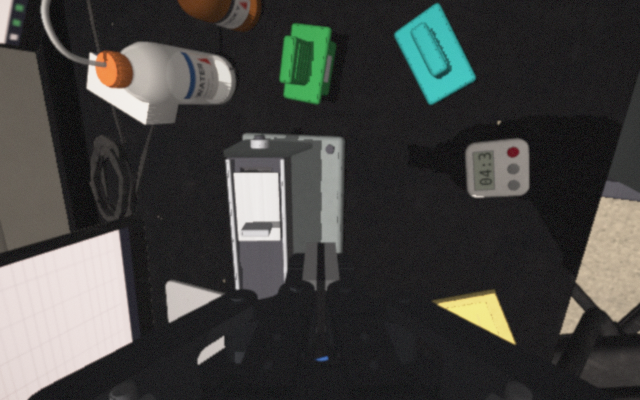

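The wrist view looks straight down the dock: rails run at columns 232 and 285, the tab is at (258,228), the shutter spans rows 173–240, and the pin for the ball shows at (259,142). I'll refine the slot frame from this depth image.

Run:
```python
from h import *
D=np.load('w1.npz');W=D['W'];g=D['p'].mean(-1)
m=np.zeros((400,640),bool); m[130:292,222:296]=1; m&=D['d']>0
# face rows: dark floor
q=m.copy(); q[:]=0; q[243:290,240:280]=1; q&=D['d']>0
X=W[q]; c=np.median(X,0)
for _ in range(5):
    c=X.mean(0);nv=np.linalg.svd(X-c,full_matrices=False)[2][2];nv*=np.sign(nv[2]);r=(X-c)@nv;X=X[abs(r)<max(.001,2*r.std())]
print('face',len(X),c.round(4),nv.round(4),r.std(),'tilt',np.arccos(nv[2]))
for yaw in (2.5,):
    Rm=R.from_euler('z',yaw,degrees=True)*R.from_euler('y',-.43)
    o=np.array([.640,.073,.112]); L=Rm.inv().apply((W-o).reshape(-1,3)).reshape(W.shape)*1000
    print('face z',np.median(L[q][:,2]).round(1))
    s=m&(g>170)&(abs(L[...,2]-5)<5); s[:172]=0; s[240:]=0;s[:,:236]=0;s[:,282:]=0
    print('shutter',s.sum(),cv2.minAreaRect(L[s][:,:2].astype(np.float32)),np.median(L[s],0),L[s].min(0),L[s].max(0))
    t=m&(L[...,2]>16)&(L[...,2]<40);t[:210]=0;t[245:]=0
    print('tab',t.sum(),L[t].mean(0).round(1),L[t].min(0).round(1),L[t].max(0).round(1))
    h=m&(abs(L[...,2]-6)<6)
    print('rails',cv2.minAreaRect(L[h][:,:2].astype(np.float32)),L[h].min(0),L[h].max(0))
    for row in (180,200,220,260,280):
        v=[(i,*L[row,i].round(1)) for i in range(228,294,3)]; 
        if row in(200,280): print(row,[(a,float(b),float(c2),float(d2),int(g[row,a])) for a,b,c2,d2 in v])
    for col in (258,):
        print([(r_,*[float(z) for z in L[r_,col].round(0)],int(g[r_,col])) for r_ in range(146,246,3)])
```

```text
face 1656 [0.6358 0.1491 0.1128] [-0.4137 -0.018   0.9102] 0.00056624133281191 tilt 0.4269441752104368
face z 1.0
shutter 2365 ((-2.9761505126953125, 2.6543312072753906), (77.77071380615234, 49.330692291259766), 87.59278106689453) [-2.84038963 -4.27786584  5.45948174] [-29.05203429 -35.16917691   1.03225759] [21.89551822 41.36764298  7.97677645]
tab 337 [-2.9 21.8 27.2] [-17.5  19.   16.1] [12.5 27.6 32.4]
rails ((-2.331256866455078, 29.367332458496094), (60.273414611816406, 159.20875549316406), 0.06350388377904892) [-3.25118589e+01 -5.02057427e+01  2.25021790e-03] [ 27.8409413  108.9647128   11.94623017]
200 [(228, 72.6, 42.0, -155.8, 110), (231, 25.1, -4.8, 6.8, 202), (234, 23.6, -2.9, 0.2, 79), (237, 19.2, -4.3, 4.8, 232), (240, 15.8, -4.5, 5.6, 233), (243, 12.6, -4.5, 5.6, 233), (246, 9.6, -4.3, 5.0, 232), (249, 6.1, -4.7, 6.3, 232), (252, 2.9, -4.7, 6.5, 234), (255, -0.2, -4.5, 5.8, 234), (258, -3.5, -4.6, 6.1, 235), (261, -6.4, -4.1, 4.3, 233), (264, -9.6, -4.1, 4.4, 234), (267, -12.9, -4.2, 4.8, 233), (270, -16.1, -4.3, 5.1, 233), (273, -19.5, -4.5, 5.9, 232), (276, -22.6, -4.
[... 1116 characters left out ...]
 (176, -5.0, -31.0, 5.0, 235), (179, -5.0, -27.0, 6.0, 234), (182, -4.0, -24.0, 5.0, 235), (185, -4.0, -21.0, 5.0, 235), (188, -4.0, -18.0, 6.0, 235), (191, -4.0, -14.0, 5.0, 235), (194, -4.0, -11.0, 6.0, 235), (197, -4.0, -8.0, 6.0, 235), (200, -3.0, -5.0, 6.0, 235), (203, -3.0, -1.0, 5.0, 235), (206, -3.0, 2.0, 7.0, 234), (209, -3.0, 6.0, 6.0, 235), (212, -3.0, 9.0, 5.0, 235), (215, -2.0, 13.0, 4.0, 235), (218, -2.0, 16.0, 5.0, 236), (221, -2.0, 20.0, 5.0, 179), (224, -4.0, 20.0, 14.0, 88), (227, -5.0, 19.0, 25.0, 85), (230, -6.0, 21.0, 30.0, 175), (233, -6.0, 23.0, 31.0, 218), (236, -6.0, 28.0, 28.0, 215), (239, -1.0, 41.0, 5.0, 227), (242, -0.0, 46.0, 1.0, 94), (245, 0.0, 50.0, 1.0, 91)]
```

```bash
cat >> h.py <<'E'
RS=R.from_euler('z',2.5,degrees=True)*R.from_euler('y',-.43)
O=np.array([.638,.070,.1125])
def gos(x,y,z):
    s=read_state(); print('slot now',(RS.inv().apply(s['position']-O)*1000).round(1)); go(O+RS.apply(np.array([x,y,z])/1000),2.5,.43,s)
E
python3 - <<'E'
from h import *
gos(0,-8,60); gos(0,-8,14)
E
```

```text
slot now [-60.  -27.3 205.4]
t 3.07 pos [0.4992 0.0367 0.2742] F [-0.8  0.3 -0.1] op -0.0001 SHIFT [-0.099 -0.307  0.723] rows 3.8 TURN [ 0.01  -0.004  0.001]
slot now [-60.  -27.3 205.4]
t 3.07 pos [0.4992 0.0367 0.2742] F [-0.8  0.3 -0.1] op -0.0001 SHIFT [-0.099 -0.31   0.953] rows 4.8 TURN [ 0.01  -0.004  0.001]
```

Emit:
jog_arm:
  plan:
    - [[-0.02,-0.061,0.145],[0.01,-0.004,0]]
    - [[-0.02,-0.061,0.145],[0,0,0]]
    - [[-0.02,-0.061,0.145],[0,0,0]]
    - [[-0.02,-0.061,0.145],[0,0,0]]
    - [[-0.02,-0.061,0.145],[0,0,0]]
    - [[0,0,0.08],[0,0,0]]
    - [[0,0,0.08],[0,0,0]]
    - [[0,0,0.04],[0,0,0]]
    - [[0,0,0],[0,0,0]]
    - [[0,0,0],[0,0,0]]

```text
clock: 3.9
position: [0.6388, 0.0651, 0.1374]
eef_rot: [0.705, -0.675, 0.15, -0.158]
force: [-0.6, -0.3, 0.0]
opening: -0.0003
gripper_force: 0.0
```

Run:
```python
from h import *
gos(0,60,14)
```

```text
slot now [11.  -4.9 22.4]
t 3.9 pos [0.6388 0.0651 0.1374] F [-0.6 -0.3  0. ] op -0.0003 SHIFT [-0.324  0.056  0.042] rows 1.6 TURN [-0.009  0.003 -0.001]
```

Emit:
jog_arm:
  plan:
    - [[0,0.055,0.035],[0,0,0]]
    - [[-0.04,0,0],[0,0,0]]
    - [[-0.04,0,0],[0,0,0]]
    - [[-0.04,0,0],[0,0,0]]
    - [[-0.04,0,0],[0,0,0]]
    - [[-0.04,0,0],[0,0,0]]
    - [[-0.04,0,0],[0,0,0]]
    - [[-0.04,0,0],[0,0,0]]
    - [[-0.04,0,0],[0,0,0]]
    - [[-0.04,0,0],[0,0,0]]
    - [[-0.04,0,0],[0,0,0]]
    - [[0,0,0],[0,0,0]]

```text
clock: 4.9
position: [0.6279, 0.1472, 0.1279]
eef_rot: [0.706, -0.674, 0.15, -0.16]
force: [-0.9, -0.5, -0.1]
opening: -0.0
gripper_force: 0.0
```

Emit:
jog_arm:
  plan:
    - [[-0.025,0,0],[0,0,0]]
    - [[-0.015,0,0],[0,0,0]]
    - [[0,0,0],[0,0,0]]
    - [[0,0,0],[0,0,0]]

```text
clock: 5.23
position: [0.627, 0.1537, 0.127]
eef_rot: [0.705, -0.675, 0.149, -0.159]
force: [-1.0, -0.1, -0.1]
opening: -0.0002
gripper_force: 0.0
```

Run:
```python
from h import *
gos(0,88,14)
```

```text
slot now [-0.6 84.1 16.2]
t 5.23 pos [0.627  0.1537 0.127 ] F [-1.  -0.1 -0.1] op -0.0002 SHIFT [-0.02  -0.003  0.011] rows 0.1 TURN [-0.01   0.005 -0.   ]
```

Emit:
jog_arm:
  plan:
    - [[-0.02,0,0],[0,0,0]]
    - [[0,0,0],[0,0,0]]
    - [[0,0,0],[0,0,0]]

```text
clock: 5.48
position: [0.6268, 0.1573, 0.1269]
eef_rot: [0.705, -0.675, 0.149, -0.159]
force: [-0.5, -0.5, -0.1]
opening: -0.0001
gripper_force: 0.2
```

Run:
```python
from h import *
gos(0,88,14)
c,p,d=snap('side');W=pts(c,d);L=RS.inv().apply((W-O).reshape(-1,3)).reshape(W.shape)*1000
cv2.imwrite('pics/s2.png',cv2.resize(p[270:390,240:330],None,fx=5,fy=5)[:,:,::-1])
```

```text
slot now [-0.7 87.7 16.2]
t 5.48 pos [0.6268 0.1573 0.1269] F [-0.5 -0.5 -0.1] op -0.0001 SHIFT [-0.001 -0.004  0.011] rows 0.1 TURN [-0.009  0.004 -0.001]
```

View pics/s2.png

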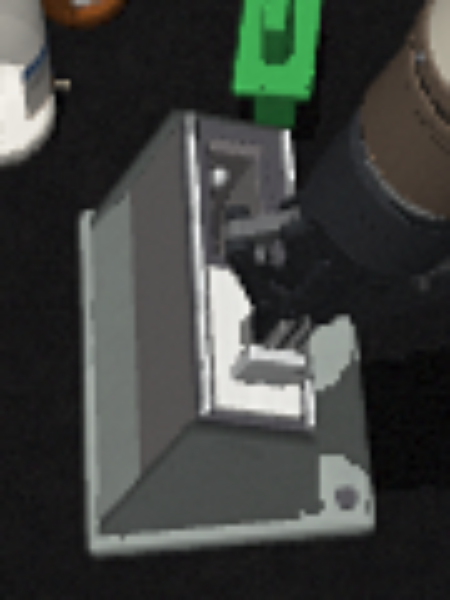

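The shutter has moved close to its end (plate edge at about (265,410) in the crop), and the mouth and ball are uncovered. I'll nudge it to the stop.

Emit:
jog_arm:
  plan:
    - [[-0.015,0,0],[0,0,0]]
    - [[0,0,0],[0,0,0]]
    - [[0,0,0],[0,0,0]]

```text
clock: 5.78
position: [0.6266, 0.1586, 0.1269]
eef_rot: [0.704, -0.676, 0.15, -0.158]
force: [1.7, -5.2, 0.8]
opening: 0.0
gripper_force: 2.5
```

Emit:
jog_arm:
  plan:
    - [[-0.015,0,0],[0,0,0]]
    - [[0,0,0],[0,0,0]]
    - [[0,0,0],[0,0,0]]

```text
clock: 6.03
position: [0.6264, 0.1588, 0.1269]
eef_rot: [0.703, -0.677, 0.151, -0.156]
force: [4.1, -10.3, 0.8]
opening: 0.0002
gripper_force: 5.4
```

The end stop is felt at 10 N. I'll back off, rise, and view the open mouth.

Emit:
jog_arm:
  hand: 1
  plan:
    - [[0.05,0,0],[0,0,0]]
    - [[0,0,-0.15],[0,0,0]]
    - [[0,0,-0.15],[0,0,0]]
    - [[0,0,-0.15],[0,0,0]]
    - [[0,0,-0.15],[0,0,0]]
    - [[0.14,0.06,-0.05],[0,0,0]]
    - [[0.14,0.06,-0.05],[0,0,0]]
    - [[0.14,0.06,-0.05],[0,0,0]]
    - [[0.14,0.06,-0.05],[0,0,0]]
    - [[0,0,0],[0,0,0]]
    - [[0,0,0],[0,0,0]]
    - [[0,0,0],[0,0,0]]

```text
clock: 7.03
position: [0.5248, 0.0359, 0.2464]
eef_rot: [0.704, -0.675, 0.152, -0.16]
force: [0.1, -0.4, 0.1]
opening: 0.0853
gripper_force: 0.0
```

Run:
```python
from h import *
gos(0,0,200)
c,p,d=snap('wrist'); W=pts(c,d); np.savez('w2.npz',p=p,d=d,W=W)
L=RS.inv().apply((W-O).reshape(-1,3)).reshape(W.shape)*1000
a=(abs(L[...,2])<40)&(abs(L[...,0])<60)&(L[...,1]>-70)&(L[...,1]<160)
ys,xs=np.where(a); print(xs.min(),xs.max(),ys.min(),ys.max())
x0,y0=max(0,int(np.median(xs))-65),max(0,int(np.median(ys))-75); print(x0,y0)
cv2.imwrite('pics/w2.png',cv2.resize(p[y0:y0+150,x0:x0+130],None,fx=4,fy=4)[:,:,::-1])
```

```text
slot now [-48.4 -29.2 169.5]
t 7.03 pos [0.5248 0.0359 0.2464] F [ 0.1 -0.4  0.1] op 0.0853 SHIFT [-0.146 -0.244 -0.149] rows 1.5 TURN [-0.014  0.002 -0.001]
238 321 137 320
211 162
```

View pics/w2.png

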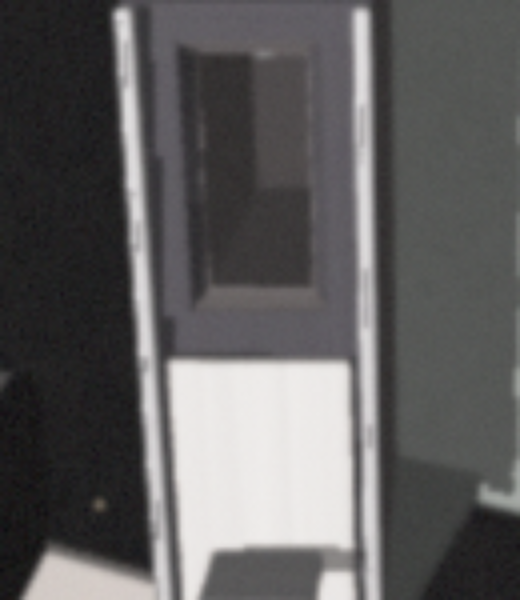

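The open mouth is clear: flare corners at crop (178,43), (315,43), (325,305), (190,307) (crop = 4x, origin (211,162)); shutter edge at row 358. I'll cast rays onto the rim plane.

Run:
```python
from h import *
D=np.load('w2.npz');W=D['W']; c=calibration('wrist'); 
K=np.array(c['camera_matrix']);Rc=R.from_quat(c['orientation']);pc=np.array(c['position'])
Lf=RS.inv().apply((W-O).reshape(-1,3)).reshape(W.shape)*1000
q=np.zeros((400,640),bool);q[240:249,254:297]=1;q[166:171,255:292]=1
print('face z',np.median(Lf[q][:,2]),Lf[q].min(0),Lf[q].max(0)); zf=np.median(Lf[q][:,2])
X=W[q];cc=X.mean(0);n=np.linalg.svd(X-cc,full_matrices=False)[2][2];print('n',n,'nominal',RS.apply([0,0,1]))
def cast(u,v,z):
    u=211+(u+.5)/4-.5;v=162+(v+.5)/4-.5
    r=RS.inv().apply(Rc.apply([(u-K[0,2])/K[0,0],(v-K[1,2])/K[1,1],1])); o=RS.inv().apply(pc-O)*1000
    return (o+r*(z-o[2])/r[2]).round(1)
for nm,u,v,z in [('mouth TL',178,43,0),('TR',315,43,0),('BR',325,305,0),('BL',190,307,0),('railL',113,10,6),('railL',133,300,6),('railL',152,590,6),('railR',370,10,6),('railR',383,590,6),('railRi',353,10,6),('railRi',368,590,6),('shut',170,358,4.5),('shut',350,358,4.5)]:
    print(nm,cast(u,v,zf+z))
```

```text
face z -0.3720186255435366 [ -50.97125842 -101.89785138   -2.4346472 ] [ 22.07116427  43.32764759 312.27411741]
n [-0.77035106 -0.02686447 -0.6370538 ] nominal [-0.41647403 -0.01818365  0.90896575]
mouth TL [ 16.  -36.3  -0.4]
TR [-17.  -36.4  -0.4]
BR [-17.7  31.4  -0.4]
BL [16.7 32.1 -0.4]
railL [ 29.5 -45.4   5.6]
railL [29.6 27.8  5.6]
railL [ 30.  111.4   5.6]
railR [-30.7 -45.6   5.6]
railR [-31.9 110.8   5.6]
railRi [-26.7 -45.5   5.6]
railRi [-27.9 110.9   5.6]
shut [21.6 44.2  4.1]
shut [-24.2  44.    4.1]
```

```bash
sed -i 's/^O=.*/O=np.array([.638,.070,.1125])+RS.apply([-.0006,-.0023,-.0003])/' h.py
python3 - <<'E'
from h import *
print(O); go([.4595,-.2367,.25],7.2,.43);go([.4595,-.2367,.25],7.2,0)
E
```

```text
[0.63768041 0.06768386 0.11197719]
t 7.08 pos [0.5248 0.0361 0.246 ] F [ 1.3 -0.3 -0.5] op 0.0854 SHIFT [ 1.348  0.339 -0.186] rows 6.7 TURN [-0.014 -0.031 -0.071]
t 7.08 pos [0.5248 0.0361 0.246 ] F [ 1.3 -0.3 -0.5] op 0.0854 SHIFT [ 1.348  0.339 -0.186] rows 6.7 TURN [-0.424 -0.015 -0.077]
```

Emit:
jog_arm:
  plan:
    - [[0,0,0],[-0.1,0,-0.02]]
    - [[0,0,0],[-0.1,0,-0.02]]
    - [[0,0,0],[-0.1,0,-0.02]]
    - [[0,0,0],[-0.1,0,-0.02]]
    - [[0,0,0],[-0.02,0,0]]
    - [[0,0,0],[0,0,0]]
    - [[0,0,0],[0,0,0]]

```text
clock: 7.67
position: [0.5247, 0.0361, 0.2446]
eef_rot: [0.75, -0.662, 0.007, 0.006]
force: [-0.7, -0.5, -0.0]
opening: 0.0859
gripper_force: 0.0
```

Run:
```python
from h import *
go([.4595,-.2367,.25],7.2,0)
```

```text
t 7.67 pos [0.5247 0.0361 0.2446] F [-0.7 -0.5 -0. ] op 0.0859 SHIFT [ 1.313  0.493 -0.004] rows 6.7 TURN [-0.001 -0.017 -0.001]
```

Emit:
jog_arm:
  plan:
    - [[0.164,0.062,0],[0,-0.017,0]]
    - [[0.164,0.062,0],[0,0,0]]
    - [[0.164,0.062,0],[0,0,0]]
    - [[0.164,0.062,0],[0,0,0]]
    - [[0.164,0.062,0],[0,0,0]]
    - [[0.164,0.062,0],[0,0,0]]
    - [[0.164,0.062,0],[0,0,0]]
    - [[0.164,0.062,0],[0,0,0]]
    - [[0,0,0],[0,0,0]]
    - [[0,0,0],[0,0,0]]
    - [[0,0,0],[0,0,0]]

```text
clock: 8.58
position: [0.4577, -0.2369, 0.2461]
eef_rot: [0.75, -0.662, 0.001, -0.001]
force: [0.6, -0.2, -0.0]
opening: 0.0857
gripper_force: 0.0
```

Run:
```python
from h import *
go([.4595,-.2367,.101],7.2,0)
c,p,d=snap('wrist'); W=pts(c,d)
for lo,hi in [(.09,.104),(.125,.145)]:
    q=(d>0)&(W[...,2]>lo)&(W[...,2]<hi)&(abs(W[...,0]-.46)<.06)&(abs(W[...,1]+.237)<.06)
    w=W[q]; print(q.sum(),np.median(w,0).round(4),cv2.minAreaRect((w[:,:2]*1000).astype(np.float32)))
```

```text
t 8.58 pos [ 0.4577 -0.2369  0.2461] F [ 0.6 -0.2 -0. ] op 0.0857 SHIFT [ 0.    -0.007  0.725] rows 3.5 TURN [-0.002  0.    -0.002]
3045 [ 0.4596 -0.2463  0.095 ] ((456.6986083984375, -237.91738891601562), (45.93833923339844, 77.0964584350586), 7.22282600402832)
986 [ 0.457  -0.239   0.1347] ((456.72137451171875, -237.88043212890625), (14.96768856048584, 43.21034622192383), 6.894986629486084)
```

Emit:
jog_arm:
  plan:
    - [[0.004,0,0.13],[0,0,0]]
    - [[0,0,0.13],[0,0,0]]
    - [[0,0,0.13],[0,0,0]]
    - [[0,0,0.13],[0,0,0]]
    - [[0,0,0.13],[0,0,0]]
    - [[0,0,0.07],[0,0,0]]
    - [[0,0,0],[0,0,0]]
    - [[0,0,0],[0,0,0]]

```text
clock: 9.3
position: [0.4589, -0.2369, 0.102]
eef_rot: [0.75, -0.661, 0.0, -0.0]
force: [-0.1, -0.1, 0.8]
opening: 0.0856
gripper_force: 0.0
```

Emit:
jog_arm:
  hand: -1
  plan:
    - [[0,0,0],[0,0,0]]
    - [[0,0,0],[0,0,0]]
    - [[0,0,0],[0,0,0]]
    - [[0,0,0],[0,0,0]]
    - [[0,0,0],[0,0,0]]
    - [[0,0,0],[0,0,0]]
    - [[0,0,0],[0,0,0]]
    - [[0,0,0],[0,0,0]]

```text
clock: 9.97
position: [0.4587, -0.2381, 0.1026]
eef_rot: [0.75, -0.662, 0.001, -0.001]
force: [-1.1, -1.3, 3.9]
opening: 0.0131
gripper_force: 59.1
```

Emit:
jog_arm:
  plan:
    - [[0,0,-0.05],[0,0,0]]
    - [[0,0,-0.1],[0,0,0]]
    - [[0,0,-0.12],[0,0,0]]
    - [[0,0,-0.12],[0,0,0]]
    - [[0,0,-0.12],[0,0,0]]
    - [[0,0,-0.12],[0,0,0]]
    - [[0,0,-0.12],[0,0,0]]
    - [[0,0,-0.12],[0,0,0]]
    - [[0,0,-0.12],[0,0,0]]
    - [[0,0,0],[0,0,0]]
    - [[0,0,0],[0,0,0]]

```text
clock: 10.88
position: [0.4585, -0.2378, 0.3013]
eef_rot: [0.749, -0.662, 0.002, -0.002]
force: [0.2, 0.1, -2.9]
opening: 0.0131
gripper_force: 58.7
```

Run:
```python
from h import *
c=RS.apply([0,0,.150]); go(O+c,2.5,0); gos(0,0,150)
c,p,d=snap('wrist'); W=pts(c,d); s=read_state()
A=R.from_quat(s['eef_rot']); L=A.inv().apply((W-s['position']).reshape(-1,3)).reshape(W.shape)*1000
q=(d>0)&(abs(L[...,2]-7)<6)&(abs(L[...,0])<50)&(abs(L[...,1])<30)&(p.mean(-1)>150)
w=L[q]; print(q.sum(),np.median(w,0),np.percentile(w,[2,98],axis=0),cv2.minAreaRect(w[:,:2].astype(np.float32)))
cv2.imwrite('pics/w3.png',p[:,:,::-1])
```

```text
t 10.88 pos [ 0.4585 -0.2378  0.3013] F [ 0.2  0.1 -2.9] op 0.0131 SHIFT [-1.43  -0.764  0.269] rows 7.9 TURN [-0.005  0.     0.076]
slot now [ -95.9 -297.4  252.3]
t 10.88 pos [ 0.4585 -0.2378  0.3013] F [ 0.2  0.1 -2.9] op 0.0131 SHIFT [-1.43  -0.764  0.269] rows 7.9 TURN [0.405 0.017 0.075]
5322 [24.97297546  0.2535901   5.95164905] [[  3.69962889 -21.31221202   4.64393465]
 [ 37.89932752  21.59163489   7.81990922]] ((19.291034698486328, 0.07686805725097656), (44.82927703857422, 38.340511322021484), 89.70303344726562)
```

View pics/w3.png

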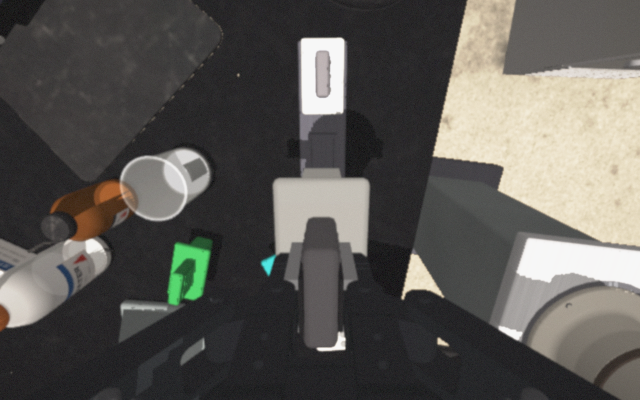

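The cartridge hangs straight in the grip (collar rows 178–255, centred), and the blank still stands in its pocket at (323,75). Now I'll carry it to the dock.

Emit:
jog_arm:
  plan:
    - [[-0.12,-0.064,0],[0,0,0]]
    - [[-0.12,-0.064,0],[0,0,0]]
    - [[-0.12,-0.064,0],[0,0,0]]
    - [[-0.12,-0.064,0],[0,0,0]]
    - [[-0.12,-0.064,0],[0,0,0]]
    - [[-0.12,-0.064,0],[0,0,0]]
    - [[-0.12,-0.064,0],[0,0,0]]
    - [[-0.12,-0.064,0],[0,0,0]]
    - [[-0.12,-0.064,0],[0,0,0]]
    - [[-0.12,-0.064,0],[0,0,0]]
    - [[-0.12,-0.064,0],[0,0,0]]
    - [[-0.11,-0.06,0],[0,0,0]]

```text
clock: 11.93
position: [0.5739, 0.0661, 0.2982]
eef_rot: [0.75, -0.662, -0.001, 0.001]
force: [-0.6, -0.5, -1.7]
opening: 0.0129
gripper_force: 58.8
```

Emit:
jog_arm:
  plan:
    - [[0,0,0],[0.08,0,0.02]]
    - [[0,0,0],[0.08,0,0.02]]
    - [[0,0,0],[0.08,0,0.02]]
    - [[0,0,0],[0.08,0,0.02]]
    - [[0,0,0],[0.085,0,0]]
    - [[0,0,0],[0,0,0]]
    - [[0,0,0],[0,0,0]]
    - [[0,0,0],[0,0,0]]

```text
clock: 12.6
position: [0.5754, 0.0651, 0.3009]
eef_rot: [0.704, -0.678, 0.141, -0.157]
force: [1.2, 0.5, -1.7]
opening: 0.013
gripper_force: 59.6
```

Run:
```python
from h import *
gos(0,0,115)
```

```text
slot now [2.210e+01 1.000e-01 1.977e+02]
t 12.6 pos [0.5754 0.0651 0.3009] F [ 1.2  0.5 -1.7] op 0.013 SHIFT [0.007 0.109 0.414] rows 2.1 TURN [ 0.005  0.012 -0.007]
```

Emit:
jog_arm:
  plan:
    - [[0,0.037,0.1],[0.005,0.012,-0.007]]
    - [[0,0.037,0.1],[0,0,0]]
    - [[0,0.035,0.1],[0,0,0]]
    - [[0,0,0.1],[0,0,0]]
    - [[0,0,0],[0,0,0]]
    - [[0,0,0],[0,0,0]]
    - [[0,0,0],[0,0,0]]
    - [[0,0,0],[0,0,0]]

```text
clock: 13.27
position: [0.5894, 0.0661, 0.2207]
eef_rot: [0.705, -0.676, 0.149, -0.156]
force: [0.5, -0.7, -1.9]
opening: 0.0132
gripper_force: 59.4
```

Run:
```python
from h import *
gos(0,0,80)
c,p,d=snap('side')
cv2.imwrite('pics/s3.png',cv2.resize(p[270:390,240:330],None,fx=5,fy=5)[:,:,::-1])
```

```text
slot now [  1.4   0.5 119. ]
t 13.27 pos [0.5894 0.0661 0.2207] F [ 0.5 -0.7 -1.9] op 0.0132 SHIFT [0.003 0.008 0.195] rows 0.9 TURN [-0.004  0.001 -0.001]
```

View pics/s3.png

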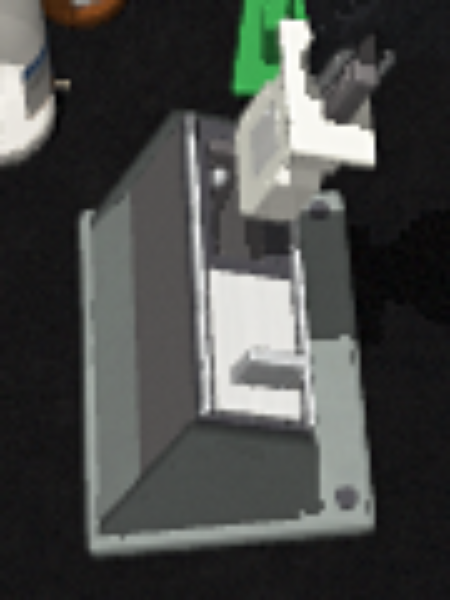

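The side view shows the cartridge lined up above the mouth with the shutter clear. I'll start inserting slowly.

Emit:
jog_arm:
  plan:
    - [[0.003,0.007,0.04],[0,0,0]]
    - [[0,0,0.04],[0,0,0]]
    - [[0,0,0.03],[0,0,0]]
    - [[0,0,0.03],[0,0,0]]
    - [[0,0,0.03],[0,0,0]]
    - [[0,0,0.03],[0,0,0]]
    - [[0,0,0],[0,0,0]]
    - [[0,0,0],[0,0,0]]

```text
clock: 13.98
position: [0.6048, 0.0663, 0.182]
eef_rot: [0.706, -0.675, 0.148, -0.156]
force: [4.8, 0.1, -2.2]
opening: 0.0132
gripper_force: 60.6
```

Run:
```python
from h import *
gos(0,0,62); s=read_state(); print(RS.inv().apply(s['force']).round(1), np.round(s['ft_torque'],2))
```

```text
slot now [-0.8  0.  77.3]
t 13.98 pos [0.6048 0.0663 0.182 ] F [ 4.8  0.1 -2.2] op 0.0132 SHIFT [ 0.    -0.004  0.077] rows 0.4 TURN [-0.003  0.001  0.   ]
[ 3.5 -0.1 -4. ] [-0.02 -0.6   0.01]
```

Emit:
jog_arm:
  plan:
    - [[0,-0.005,0.02],[0,0,0]]
    - [[0,0,0.02],[0,0,0]]
    - [[0,0,0.02],[0,0,0]]
    - [[0,0,0.015],[0,0,0]]
    - [[0,0,0],[0,0,0]]
    - [[0,0,0],[0,0,0]]

```text
clock: 14.48
position: [0.6112, 0.0664, 0.1685]
eef_rot: [0.706, -0.675, 0.148, -0.155]
force: [5.8, -0.3, -3.0]
opening: 0.0129
gripper_force: 60.6
```

Run:
```python
from h import *
gos(0,0,40); s=read_state(); print(RS.inv().apply(s['force']).round(1), np.round(s['ft_torque'],2))
```

```text
slot now [-0.6 -0.2 62.4]
t 14.48 pos [0.6112 0.0664 0.1685] F [ 5.8 -0.3 -3. ] op 0.0129 SHIFT [-0.001 -0.003  0.112] rows 0.5 TURN [-0.002  0.    -0.   ]
[ 4.1 -0.5 -5.1] [ 0.2  -0.57  0.15]
```

Emit:
jog_arm:
  plan:
    - [[0,-0.005,0.02],[0,0,0]]
    - [[0,0,0.02],[0,0,0]]
    - [[0,0,0.02],[0,0,0]]
    - [[0,0,0.02],[0,0,0]]
    - [[0,0,0.02],[0,0,0]]
    - [[0,0,0],[0,0,0]]
    - [[0,0,0],[0,0,0]]

```text
clock: 15.07
position: [0.6202, 0.0668, 0.1514]
eef_rot: [0.705, -0.676, 0.148, -0.155]
force: [-0.2, 3.0, 3.1]
opening: 0.013
gripper_force: 61.9
```

Run:
```python
from h import *
gos(0,0,14); s=read_state(); print(RS.inv().apply(s['force']).round(1), np.round(s['ft_torque'],2))
```

```text
slot now [ 0.5 -0.1 43.2]
t 15.07 pos [0.6202 0.0668 0.1514] F [-0.2  3.   3.1] op 0.013 SHIFT [-0.     0.003  0.146] rows 0.7 TURN [-0.002  0.001 -0.001]
[1.2 3.  2.8] [0.88 0.36 0.25]
```

Emit:
jog_arm:
  plan:
    - [[0,0,0.03],[0,0,0]]
    - [[0,0,0.03],[0,0,0]]
    - [[0,0,0.03],[0,0,0]]
    - [[0,0,0.025],[0,0,0]]
    - [[0,0,0],[0,0,0]]
    - [[0,0,0],[0,0,0]]

```text
clock: 15.57
position: [0.6295, 0.0672, 0.1292]
eef_rot: [0.706, -0.676, 0.148, -0.155]
force: [4.6, 2.1, -3.5]
opening: 0.0133
gripper_force: 60.6
```

Emit:
jog_arm:
  plan:
    - [[0,0,0.02],[0,0,0]]
    - [[0,0,0.015],[0,0,0]]
    - [[0,0,0],[0,0,0]]
    - [[0,0,0],[0,0,0]]
    - [[0,0,0],[0,0,0]]

```text
clock: 15.98
position: [0.6313, 0.0673, 0.1257]
eef_rot: [0.706, -0.675, 0.149, -0.155]
force: [-14.9, 5.9, 16.0]
opening: 0.0131
gripper_force: 64.6
```

Run:
```python
from h import *
gos(0,0,14); s=read_state(); print(RS.inv().apply(s['force']).round(1), np.round(s['ft_torque'],2))
```

```text
slot now [-0.1 -0.1 15.2]
t 15.98 pos [0.6313 0.0673 0.1257] F [-14.9   5.9  16. ] op 0.0131 SHIFT [-0.    -0.001  0.006] rows 0.0 TURN [-0.003 -0.     0.001]
[-6.7  6.6 20.6] [1.61 2.81 0.74]
```

Emit:
jog_arm:
  plan:
    - [[0,0.003,0.015],[0,0,0]]
    - [[0,0,0],[0,0,0]]
    - [[0,0,0],[0,0,0]]
    - [[0,0,0],[0,0,0]]

```text
clock: 16.32
position: [0.6314, 0.0673, 0.1256]
eef_rot: [0.706, -0.675, 0.15, -0.156]
force: [-31.8, 5.7, 34.9]
opening: 0.0132
gripper_force: 67.9
```

Run:
```python
from h import *
gos(0,0,14); s=read_state(); print(RS.inv().apply(s['force']).round(1), np.round(s['ft_torque'],2))
```

```text
slot now [-0.1 -0.1 15.1]
t 16.32 pos [0.6314 0.0673 0.1256] F [-31.8   5.7  34.9] op 0.0132 SHIFT [-0.    -0.     0.005] rows 0.0 TURN [-0.006 -0.     0.001]
[-14.1   7.1  44.8] [2.05 5.19 0.92]
```

A hard stop at slot z≈15 means the collar is on the rim. I'll relax the push, release, and retreat.

Emit:
jog_arm:
  plan:
    - [[0,0,-0.025],[0,0,0]]
    - [[0,0,0],[0,0,0]]
    - [[0,0,0],[0,0,0]]

```text
clock: 16.57
position: [0.631, 0.0675, 0.1257]
eef_rot: [0.706, -0.675, 0.148, -0.155]
force: [-5.0, 4.0, 5.4]
opening: 0.0132
gripper_force: 63.3
```

Emit:
jog_arm:
  hand: 1
  plan:
    - [[0,0,0],[0,0,0]]
    - [[0,0,0],[0,0,0]]
    - [[0,0,0],[0,0,0]]
    - [[0,0,0],[0,0,0]]
    - [[0,0,0],[0,0,0]]
    - [[0,0,0],[0,0,0]]
    - [[0,0,-0.1],[0,0,0]]
    - [[0,0,-0.15],[0,0,0]]
    - [[0,0,-0.15],[0,0,0]]
    - [[0,0,-0.15],[0,0,0]]
    - [[0,0,-0.15],[0,0,0]]
    - [[0,0,0],[0,0,0]]

```text
clock: 17.57
position: [0.5738, 0.0655, 0.2595]
eef_rot: [0.705, -0.675, 0.15, -0.16]
force: [-0.4, 0.1, 0.6]
opening: 0.0854
gripper_force: 0.0
```

Emit:
jog_arm:
  plan:
    - [[0.05,0.1,-0.05],[0,0,0]]
    - [[0.05,0.1,-0.05],[0,0,0]]
    - [[0.05,0.1,-0.05],[0,0,0]]
    - [[0,0,0],[0,0,0]]
    - [[0,0,0],[0,0,0]]

```text
clock: 17.98
position: [0.5061, 0.0309, 0.2547]
eef_rot: [0.705, -0.676, 0.148, -0.155]
force: [0.5, -0.4, 0.3]
opening: 0.0853
gripper_force: 0.0
```

Run:
```python
from h import *
gos(0,0,14)
for n in ('wrist','side'):
    c,p,d=snap(n);W=pts(c,d);L=RS.inv().apply((W-O).reshape(-1,3)).reshape(W.shape)*1000
    a=(d>0)&(abs(L[...,0])<22)&(abs(L[...,1])<38)&(p.mean(-1)>140)&(L[...,2]<30)&(L[...,2]>2)
    X=L[a]; A=np.c_[X[:,:2],np.ones(len(X))]; k=np.linalg.lstsq(A,X[:,2],rcond=None)[0]
    s=(d>0)&(abs(L[...,0])<18)&(L[...,1]>50)&(L[...,1]<90)&(p.mean(-1)>140)
    print(n,a.sum(),'collar z',np.median(X[:,2]),'slopes',k[:2],'shutter z',np.median(L[s][:,2]))
    if n=='side': cv2.imwrite('pics/s4.png',cv2.resize(p[180:390,240:370],None,fx=2.8,fy=2.8)[:,:,::-1])
```

```text
slot now [-61.4 -31.  185.2]
t 17.98 pos [0.5061 0.0309 0.2547] F [ 0.5 -0.4  0.3] op 0.0853 SHIFT [-0.156 -0.306  0.856] rows 4.4 TURN [-0.002 -0.    -0.001]
wrist 1955 collar z 7.888900766848006 slopes [-0.00791466  0.003977  ] shutter z 4.443060359863949
side 197 collar z 6.109865533016211 slopes [0.00908182 0.00536591] shutter z 2.742694301081594
```

View pics/s4.png

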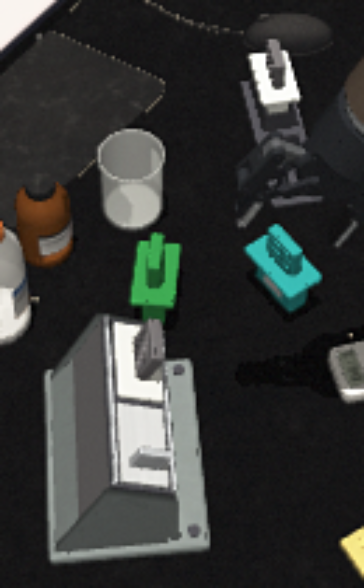

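The collar top sits at 7.9 mm with a tilt under 0.01 rad. That is 3.4 mm above the shutter plate (3.5 expected), so the collar is flush. In the picture the cartridge is home at (140,360), the shutter is open, and the blank (275,80), bottle and beaker all stand.

```bash
python3 -c "
from plant import *
print(finish_job())"
```

```text
the job is handed in; nothing more can be done
None
```

I handed the job in at about 18 s of the 53 s. The shutter is open to its stop, and the cartridge is in the slot with its collar flush and released. The blank, bottle and beaker still stand. I had no detent reading, so the click is inferred from the hard stop and flush collar. The hand-in returned no verdict.

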